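Stand the fallen bookend back up against the reagent cartons

ROBOT

A 7-joint arm with a two-finger parallel gripper is mounted at the origin on the work surface. World frame = base frame: x ahead of the robot, y to its left, z up, the work surface at z = 0. Lengths are in mm, angles in rad, forces in N, time in s.
With the tool pointing down it reaches from about 425 to 875 mm from the base axis. Payload 8.4 kg.
Tool frame: the origin (TCP) lies at the very end of the fingers, on their centre line; the grasp point (between the pads) lies 19 mm behind it; z points along the fingers, y is the direction in which the jaws open and shut (so a half turn about z gives the same grasp; the last joint's range is limited). The gripper opens to 87 mm and grips with 3 to 60 N. Pads are 19 mm wide; open, the fingers measure 117 mm over their backs; the gripper's body (75 mm by 190 mm) begins 51 mm behind the grasp point.
Start: joints at [1.144, 0.333, 0.04, 1.465, -0.013, 1.343, -0.059], TCP at [209.252, -615.368, 222.546] pointing down, gripper open.
Joint ranges: [-2.58, 2.58], [-0.38, 2.09], [-1.3, 1.39], [0.25, 2.4], [-1.5, 4.64], [0.08, 2.09], [-2.65, 2.65]. Speed limits (rad/s): [2.22, 2.22, 2.79, 2.79, 3.14, 3.14, 3.14].

INTERFACE

Orientations are given as [roll, pitch, yaw] about the fixed x, y, z axes, in that order (R = Rz(yaw) Ry(pitch) Rx(roll)).
In Python, from bench import robot gives the robot as it stands. Calls block until the motion is done:
- robot.move_pose(position, orientation): joint-space move of the TCP to a pose.
- robot.line_to(position, rot=None, velocity=150, threshold=None): straight line of the TCP; rot=None keeps the orientation; velocity is the mean speed in mm/s. With threshold (N) it stops when the force on the tool has changed by that much, and returns True; else False.
- robot.move_j(angles): joint-space move.
- robot.move_gripper(opening, squeeze=None): opening from 0.0 (shut) to 1.0 (fully open); squeeze is the grip in N (None keeps the last); returns when the fingers have stopped.
- robot.pause(seconds).
- robot.ik(position, orientation): joint angles nearest the present ones, or None.
- robot.get_image(name): name is "side" or "top"; returns (picture, depth): 400x640x3 uint8, red, green, blue; 400x640 float32, mm along the optical axis (not along the pixel's ray), 0 where there is no reading.
- robot.calibration(name): a dict with "fx", "fy", "cx", "cy" (pixels), "dist_coeffs" ([k1, k2, p1, p2, k3] as OpenCV has them; the pictures are not rectified), "xyz" and "rotation" of the camera in the world. Camera axes: x right, y down, z forward; pixel columns grow to the right and rows downward; lengths in mm; the calibration is good to about 2 mm. A picture is of the moment at which its call begins. calibration takes no time and is no camera call.
A pose or a line that the arm cannot do raises robot.MotionError and nothing moves.
- robot.close_job(): hands the job in, once; it reports no verdict.
Readings, each from a call of its own:
- robot.current_time(): time.
- robot.current_q(): joint angles.
- robot.current_dq(): joint speeds.
- robot.current_joint_torque(): joint torques, N m.
- robot.current_ee_pos(): TCP position.
- robot.current_orientation(): TCP orientation.
- robot.current_contact_force(): force on the tool from outside, world axes, zero at the start.
- robot.current_torque(): the same for the moment, N m.
- robot.current_gripper_width(): opening from 0.0 (shut) to 1.0 (fully open).
Only numpy, scipy, OpenCV 4.12 (cv2) and the standard library are available. Lean on these libraries where they do the work, as an engineer would, in place of code of your own. Each camera call takes 0.05 s, during which the arm holds its last target. There are 200 camera calls.

TASK

The lime-green bookend has fallen on its back beside the row of reagent cartons. Never picking it up, push it over onto its base so that it stands upright again, then push it along the bench until its upright panel rests squarely against the face of the end carton (the white one with the red band), roughly centred on it. Do not disturb the cartons or anything else on the bench.

Things in the scene. Friction and masses are not known exactly. Their poses are not given: they have to be found in the camera images.
- bookend: Lime-green L-shaped bookend, 0.6 kg, 100 mm wide. Origin: outer heel corner, mid-width. Own frame: base plate fills x 0 to 15, z 0 to 120 mm; panel x 15 to 95, z 0 to 5 mm; y spans the width. Start: it lies on the panel, x level and towards the cartons (within 17 deg), z up, the base on edge 120 mm high. Standing right, x points straight up and the base lies flat (15 mm high), pointing away from the cartons.
- base_edge (a point): Middle of the free edge of the bookend's base plate (own x 7.5, z 120 mm), same axes as the bookend. At the start this is the highest part. Pushed on the inner side high up, away from the cartons, the bookend turns about its heel, passes its balance after about 20 degrees and falls onto its base. Upright, this edge lies 7.5 mm above the bench on the side away from the cartons.
- carton_end: The end carton of the row, white with a red band, loose, 0.35 kg: 110 mm (own x) x 55 mm (own y, along the row) x 90 mm high. Origin at the centre of its underside, z up. Its free face, at y = -27.5 mm in its own frame, looks towards the bookend, whose heel starts 115 to 165 mm from this face; the row continues on the +y side.
- carton_mid: Middle carton, brown with an orange band, same size and origin; stands behind the end carton with 1 mm of play. Leave in place.
- carton_back: Last carton, brown with a blue band, same size and origin; between the middle carton and the label printer. Leave in place.
- printer: Grey label printer fixed to the bench at the far end of the row, 190 mm (own x) x 160 mm (own y) x 154 mm high; origin at the centre of its underside. It backs up the row.
- cup: Yellow open sample cup, 60 mm across, 70 mm high, origin at the centre of its underside. Leave alone.
- wash_bottle: White bottle with a red cap, 56 mm across, 130 mm high, origin at the centre of its underside. Leave alone.
- tip_box: Pipette-tip box, blue with a clear lid, 80 (own x) x 110 (own y) x 65 mm high, origin at the centre of its underside. Leave alone.
- tube_rack: White rack of five capped tubes, 50 (own x) x 160 (own y) x 103 mm high, origin at the centre of its underside. Leave alone.
Not all that is in view belongs to the job. Leave any pink look-alike of the bookend alone. What is shaped like the carton_mid but purple is not meant.

How it is judged:
By the outcome, as a careful person would: the job done as asked, in the order asked, and still so for the second after the job is handed in, with the robot touching nothing.
It also fails if it takes over 67 s, if anything falls off the work surface, if the arm or the gripper's body presses on something with over 40 N, if the wrist force passes 120 N, or if a joint passes its speed limit or range.

## Working session

There is one attempt and no reset: what is moved stays moved. The work goes in short steps, each a Python script; the robot and the scene stay as the last script left them, time stands still between calls to the robot, and variables do not carry over. Pictures are saved under pics/ and viewed, about 8 in all and at most 12, crops included, and the job is handed in when it is done.

```bash
ls; mkdir -p pics
python3 - <<'E'
from bench import robot
import cv2,numpy as np
for n in("side","top"):
    p,d=robot.get_image(n); cv2.imwrite(f"pics/{n}0.png",p[:,:,::-1]); np.save(f"pics/{n}0.npy",d)
    c=robot.calibration(n); print(n,c)
print(robot.current_time(),robot.current_orientation())
E
```

```text
pics
side {'fx': 420.1785433045924, 'fy': 420.1785433045924, 'cx': 325.20166841370707, 'cy': 198.01591663468466, 'dist_coeffs': array([0.02651665, 0.        , 0.        , 0.        , 0.        ]), 'xyz': array([1164.22153148, -687.02738637,  838.12366907]), 'rotation': array([-2.23900739,  0.01643389,  0.6731555 ])}
top {'fx': 480.93953920092764, 'fy': 480.93953920092764, 'cx': 316.4242324574887, 'cy': 193.3785875745023, 'dist_coeffs': array([-0.07869815,  0.        ,  0.        ,  0.        ,  0.        ]), 'xyz': array([ 415.79890421,   30.63318394, 1412.70282548]), 'rotation': array([-3.02309266e+00, -2.23311014e-03, -1.57955924e+00])}
0.1 [-3.14012547e+00  1.00209673e-04  3.27699629e-01]
```

View pics/top0.png

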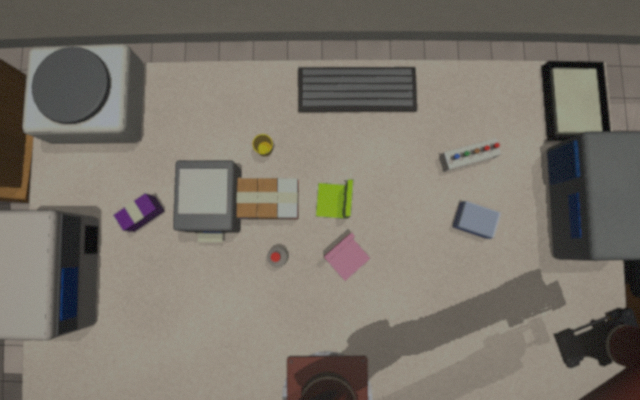

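View pics/side0.png

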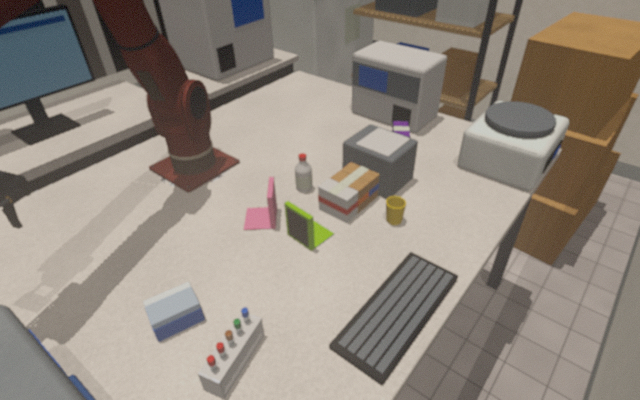

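The top view shows the lime bookend at (335,199): the panel lies to the left, and the base stands on edge at column 348. The end carton with its white top is at (288,198). Possible mix-ups are the pink look-alike at (347,256) and the purple carton at (138,212). I choose the lime bookend at (335,199) and measure next.

```bash
cat > h.py <<'E'
from bench import robot
import cv2,numpy as np
def R(r,p,y):
    from scipy.spatial.transform import Rotation as S
    return S.from_euler('xyz',[r,p,y]).as_matrix()
def cloud(name):
    p,d=robot.get_image(name); c=robot.calibration(name)
    v,u=np.mgrid[:400,:640]
    K=np.array([[c['fx'],0,c['cx']],[0,c['fy'],c['cy']],[0,0,1]])
    n=cv2.undistortPoints(np.stack([u,v],-1).reshape(-1,1,2).astype(float),K,c['dist_coeffs']).reshape(400,640,2)
    P=np.dstack([n[...,0]*d,n[...,1]*d,d])@R(*c['rotation']).T+c['xyz']
    P[d<=0]=np.nan
    return p,P
def hsv(p): return cv2.cvtColor(p,cv2.COLOR_RGB2HSV)
def lime(p):
    h=hsv(p); return (h[...,0]>30)&(h[...,0]<60)&(h[...,1]>130)&(h[...,2]>40)
def rect(pts):
    (c,s,a)=cv2.minAreaRect(pts[:,:2].astype(np.float32)); return np.round(c,1),np.round(s,1),round(a,2)
E
python3 - <<'E'
from h import *
for n in("top","side"):
    p,P=cloud(n); m=lime(p); q=P[m]; q=q[~np.isnan(q).any(1)]
    print(n,len(q)); z=q[:,2]
    print(np.percentile(z,[0,2,10,30,50,70,90,98,100]).round(1))
    for lo,hi in((-10,15),(15,100),(100,140)):
        s=q[(z>lo)&(z<hi)]
        if len(s)>5: print(lo,hi,len(s),s.min(0).round(1),s.max(0).round(1),rect(s))
    # cartons
    reg=(P[...,2]>82)&(P[...,2]<98)&(P[...,0]>300)&(P[...,0]<560)&(P[...,1]>20)&(P[...,1]<330)
    s=P[reg]; print("row tops",len(s),rect(s),s.min(0).round(1),s.max(0).round(1))
    # everything above bench in the neighbourhood
    for nm,(a,b,c_,d_) in dict(pink=(140,179,40,255),red=(0,6,120,255)).items():
        h=hsv(p); k=(h[...,0]>=a)&(h[...,0]<=b)&(h[...,1]>c_)&(P[...,2]>-5)&(P[...,0]>200)&(P[...,0]<560)&(P[...,1]>-200)&(P[...,1]<200)
        s=P[k]; print(nm,len(s),s.min(0).round(),s.max(0).round())
    cr={'top':(130,290,190,400),'side':(150,270,230,420)}[n]
    cv2.imwrite(f"pics/crop_{n}.png",cv2.resize(p[cr[0]:cr[1],cr[2]:cr[3],::-1],None,fx=3.5,fy=3.5))
E
```

```text
top 1087
[ -4.8   0.4   2.5   5.    6.9   9.6 120.5 124.  127.8]
-10 15 862 [512.7 -58.   -4.8] [611.3  27.8  14.8] (array([563. , -15.1]), array([78.7, 97.2]), 84.85)
15 100 35 [509.2 -57.7  20.7] [596.6 -50.1  99. ] (array([552.9, -53.9]), array([ 6.8, 87.5]), 89.47)
100 140 190 [509.  -70.6 100.9] [605.9 -49.7 127.8] (array([557.4, -60.5]), array([13.4, 97.5]), 84.75)
row tops 1341 (array([483.7, 180.1]), array([176.9, 193.7]), 75.18) [374.6  79.9  82. ] [559.6 275.7  98. ]
pink 1137 [ 333. -125.   -3.] [463.   7. 128.]
red 71 [389. 127. 116.] [413. 149. 138.]
side 406
[-1.100e+00  1.000e-01  1.500e+00  3.000e+00  4.500e+00  1.151e+02
  1.184e+02  1.197e+02  1.211e+02]
-10 15 241 [539.9 -63.7  -1.1] [613.   22.   11.8] (array([594.9,  -5. ]), array([ 52.3, 109.3]), 40.06)
15 100 36 [604.1 -75.7  15.2] [611.8 -60.8  99.7] (array([608.1, -68.6]), array([15.4,  4.2]), 74.09)
100 140 129 [514.4 -74.9 106.1] [610.3 -55.4 121.1] (array([562.2, -66.2]), array([15.3, 96.6]), 84.64)
row tops 685 (array([472.8, 162.7]), array([175.6, 174.4]), 89.98) [385.6  74.9  82.1] [560.  250.4  98. ]
pink 838 [ 278. -128.   -4.] [468.  89. 122.]
red 58 [393.  74.  36.] [558. 143. 132.]
```

View pics/crop_top.png

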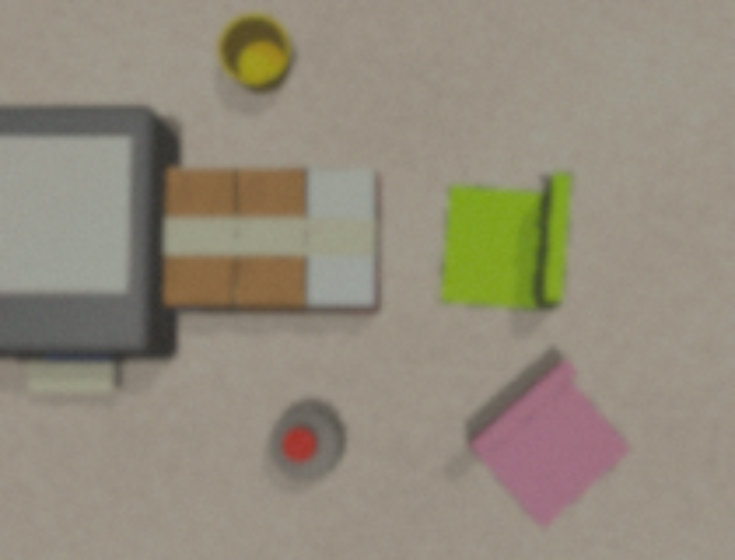

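The crop confirms the lime bookend: panel flat, base edge at crop (558,240). The pink one is clearly separate, at (545,440). Next come precise lines for the carton face, the base edge and the pink extents.

```bash
cat >> h.py <<'E'
def carton(p,P,zlo=80,zhi=100):
    h=hsv(p); k=(P[...,2]>zlo)&(P[...,2]<zhi)&(P[...,0]>360)&(P[...,0]<580)&(P[...,1]>40)&(P[...,1]<145)&~lime(p)
    k=cv2.morphologyEx(k.astype(np.uint8),cv2.MORPH_OPEN,np.ones((3,3)))>0
    return k
E
python3 - <<'E'
from h import *
for n in("top","side"):
    p,P=cloud(n)
    k=carton(p,P); s=P[k]; print(n,"front cartons",rect(s),s.min(0).round(1),s.max(0).round(1))
    # white/brown carton boundary
    h=hsv(p); w=k&(h[...,1]<60); b=k&(h[...,1]>=90)
    print(" white",rect(P[w]),P[w].min(0).round(),P[w].max(0).round(),"brown miny",P[b][:,1].min())
    # face edge: min y per x bin
    xs=np.arange(s[:,0].min()+8,s[:,0].max()-8,6); e=[s[abs(s[:,0]-x)<4][:,1].min() for x in xs]; f=np.polyfit(xs,e,1); print(" face slope deg",np.degrees(np.arctan(f[0])),"y at mid",np.polyval(f,xs.mean()),xs.mean())
    m=lime(p)&(P[...,2]>100); q=P[m]; print(" edge", q.mean(0).round(1), np.degrees(np.arctan(np.polyfit(q[:,0],q[:,1],1)[0])).round(2))
    k=(h[...,0]>=140)&(h[...,0]<=179)&(h[...,1]>40)&(P[...,0]>250)&(P[...,0]<480)&(P[...,1]>-140)&(P[...,1]<60)
    s=P[k]; s=s[s[:,2]>60]; print(" pink high",rect(s),s.min(0).round(),s.max(0).round(), s[s[:,0].argmax()].round())
    k=(h[...,0]>20)&(h[...,0]<30)&(h[...,1]>150)&(P[...,2]>40)&(P[...,0]<700)&(P[...,1]>0)&(P[...,1]<300);s=P[k]; print(" cup",rect(s),s[:,2].max())
# reach test
from numpy import pi
for pos in([560,-30,200],[560,-30,100],[560,-120,110],[560,60,40],[560,-100,40]):
    for yaw in(0,pi/2,-pi/2,pi): print(pos,round(yaw,2),robot.ik(pos,[pi,0,yaw]) is not None,end=' ')
for _ in range(4): print(robot.current_contact_force().round(2))
E
```

```text
top front cartons (array([476.2, 113. ]), array([ 64.3, 204. ]), 89.41) [374.4  79.9  80.2] [578.4 144.4  99.4]
 white (array([476.2, 113. ]), array([ 64.3, 204. ]), 89.41) [374.  80.  80.] [578. 144.  99.] brown miny 137.90050350684226Traceback (most recent call last):
  File "<stdin>", line 9, in <module>
    return umr_minimum(a, axis, None, out, keepdims, initial, where)
ValueError: zero-size array to reduction operation minimum which has no identity
```

```bash
sed -i 's/>360)&(P\[...,0\]<580)/>470)\&(P[...,0]<640)/; s/<145)&~lime/<140)\&~lime/' h.py
python3 - <<'E'
from h import *
for n in("top","side"):
    p,P=cloud(n); h=hsv(p)
    k=carton(p,P); s=P[k]; print(n,"front cartons",len(s),s.min(0).round(1),s.max(0).round(1),rect(s))
    for x in np.arange(470,640,10):
        t=s[abs(s[:,0]-x)<5]
        if len(t): print((int(x),t[:,1].min().round(1)),end=' ')
    m=lime(p)&(P[...,2]>105); q=P[m]; print("\n edge", q.mean(0).round(1), np.degrees(np.arctan(np.polyfit(q[:,0],q[:,1],1)[0])).round(2))
    k=(h[...,0]>=140)&(h[...,0]<=179)&(h[...,1]>40)&(P[...,0]>250)&(P[...,0]<480)&(P[...,1]>-140)&(P[...,1]<60)
    s=P[k]; s=s[s[:,2]>60]; 
    if len(s): print(" pink high",rect(s),s.min(0).round(),s.max(0).round(), s[s[:,0].argmax()].round())
    k=(h[...,0]>20)&(h[...,0]<30)&(h[...,1]>150)&(P[...,2]>40)&(P[...,0]<700)&(P[...,1]>0)&(P[...,1]<300);s=P[k]; print(" cup",rect(s))
from numpy import pi
for pos in([560,-30,200],[560,-30,100],[560,-120,110],[560,60,40],[560,-100,40]):
    print(pos,[robot.ik(pos,[pi,0,yaw]) is not None for yaw in(0,pi/2,-pi/2,pi)])
for _ in range(4): print(robot.current_contact_force().round(2))
E
```

```text
top front cartons 854 [508.   79.8  81.1] [617.7 138.5  99. ] (array([562.8, 109.2]), array([ 58.6, 109.5]), 89.76)
(510, np.float64(80.6)) (520, np.float64(80.5)) (530, np.float64(80.4)) (540, np.float64(80.3)) (550, np.float64(80.1)) (560, np.float64(80.0)) (570, np.float64(80.0)) (580, np.float64(80.1)) (590, np.float64(80.0)) (600, np.float64(79.9)) (610, np.float64(79.8)) (620, np.float64(79.8)) 
 edge [557.7 -60.  120.3] -5.06
 pink high (array([426.4, -33.5]), array([15.6, 98.8]), 40.94) [390. -73.  66.] [463.   8. 129.] [463. -64.  96.]
 cup (array([695. , 177.1]), array([ 7.2, 33.4]), 2.21)
side front cartons 553 [507.5  73.3  80.1] [621.  140.   92.9] (array([564.4, 106.7]), array([ 66.6, 113.5]), 89.82)
(510, np.float64(78.5)) (520, np.float64(78.0)) (530, np.float64(76.1)) (540, np.float64(74.9)) (550, np.float64(75.3)) (560, np.float64(75.0)) (570, np.float64(76.8)) (580, np.float64(76.3)) (590, np.float64(75.1)) (600, np.float64(73.3)) (610, np.float64(73.6)) (620, np.float64(76.9)) 
 edge [562.7 -66.5 117.6] -5.62
 pink high (array([428.5, -36.3]), array([ 16.1, 106. ]), 41.19) [390. -79.  60.] [467.   3. 122.] [467. -71. 103.]
 cup (array([696. , 181.3]), array([33.1,  6.8]), 89.34)
[560, -30, 200] [True, True, False, True]
[560, -30, 100] [True, True, True, True]
[560, -120, 110] [True, True, True, True]
[560, 60, 40] [True, True, True, True]
[560, -100, 40] [True, True, True, True]
[-0.04  0.18  0.72]
[-0.04  0.18  0.72]
[-0.04  0.18  0.72]
[-0.04  0.18  0.72]
```

Run:
```python
from h import *
pi=np.pi; d=np.radians(-5.3); o=[pi,0,pi/2+d]
robot.move_gripper(0.5)
robot.move_pose([561,-22,260],o); print(robot.current_time())
robot.line_to([561,-22,102],velocity=120)
print(robot.current_ee_pos().round(1),robot.current_orientation().round(3),robot.current_contact_force().round(2),robot.current_time())
p,P=cloud("side"); q=P[lime(p)&(P[...,2]>105)]; print(q.mean(0).round(1))
pt,_=cloud("top")
cv2.imwrite("pics/a.png",np.hstack([cv2.resize(i[:,:,::-1],None,fx=3,fy=3) for i in(p[170:270,230:360],pt[150:250,280:410])]))
```

```text
3.7833
[561.5 -22.  102.7] [3.14  0.    1.478] [ 0.4   0.01 -0.02] 5.25
[565.7 -67.7 117.1]
```

View pics/a.png

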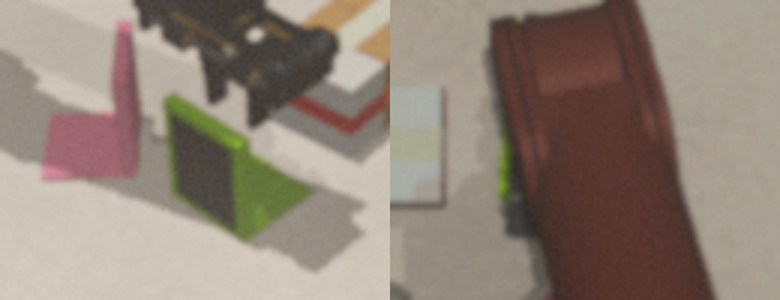

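The side crop (left half) shows both fingers at (230,95) on the inner side of the base plate, over the panel and clear of the pink one. Ready to push.

Run:
```python
from h import *
d=np.radians(-5.3); u=np.array([np.sin(d),-np.cos(d),0])
s=robot.current_ee_pos()
for L in(24,50,72):
    robot.line_to(s+u*L,velocity=60); print(L,robot.current_contact_force().round(2),robot.current_ee_pos().round(1))
    p,P=cloud("side"); q=P[lime(p)]; print(len(q),q.min(0).round(),q.max(0).round())
robot.pause(0.6)
p,P=cloud("side"); q=P[lime(p)]; print(q.min(0).round(),q.max(0).round(),robot.current_contact_force().round(2),robot.current_time())
cv2.imwrite("pics/b.png",cv2.resize(p[150:280,200:400,::-1],None,fx=3,fy=3))
```

```text
24 [ 0.3   0.9  -0.89] [559.2 -46.1 102.6]
323 [nan nan nan] [nan nan nan]
50 [0.04 0.34 0.2 ] [556.7 -72.2 102.6]
819 [nan nan nan] [nan nan nan]
72 [0.23 0.36 0.15] [554.7 -94.  102.6]
1305 [nan nan nan] [nan nan nan]
[nan nan nan] [nan nan nan] [-0.2   0.13  0.18] 7.8
```

View pics/b.png

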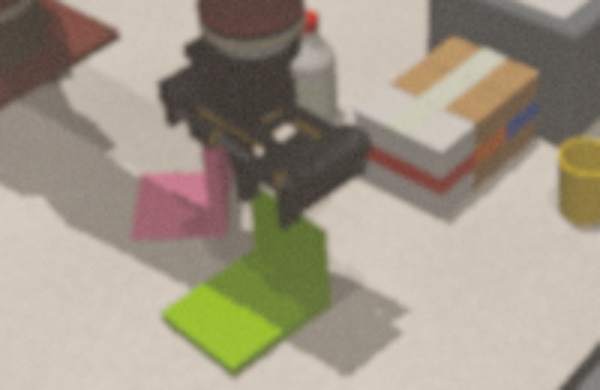

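The bookend stands upright on its base, with the base plate's free corner at (235,370) and the panel at (290,250). Next I measure its new pose.

```bash
cat >> h.py <<'E'
def book(n="side"):
    p,P=cloud(n); m=lime(p)&~np.isnan(P).any(2); m=cv2.erode(m.astype(np.uint8),np.ones((2,2)))>0
    q=P[m]; b=q[(q[:,2]>5)&(q[:,2]<24)]; w=q[(q[:,2]>35)&(q[:,2]<85)]; t=q[(q[:,2]>85)]
    print(n,"base",len(b),rect(b)); 
    if len(w)>10: print(" panel",len(w),w.mean(0).round(1),rect(w),"slope",np.degrees(np.arctan(np.polyfit(w[:,0],w[:,1],1)[0])).round(2),"x",np.percentile(w[:,0],[1,99]).round(1))
    k=carton(p,P); s=P[k]
    if len(s): print(" carton",len(s),rect(s),s.min(0).round(1))
    return p
E
python3 - <<'E'
from h import *
p=robot.current_ee_pos(); robot.line_to([p[0]+8,-150,p[2]+20],velocity=150)
book("side"); book("top"); print(robot.current_time(),robot.current_ee_pos())
E
```

```text
side base 579 (array([ 556.6, -135.8]), array([118.6,  94.5]), 85.23)
 panel 67 [570.1 -80.   60.2] (array([568.4, -79.9]), array([ 4.1, 73.6]), 83.33) slope -6.06 x [536.4 604.7]
 carton 542 (array([564.9, 106.2]), array([113.6,  64.4]), 0.53) [508.3  74.   80. ]
top base 504 (array([ 555.1, -108.1]), array([51. , 96.9]), 84.76)
 carton 855 (array([563.2, 109.3]), array([ 58.7, 110.1]), 89.66) [508.   79.7  80.4]
8.45 [ 562.5352668  -148.39703703  122.28966979]
```

Run:
```python
from h import *
pi=np.pi; d=np.radians(-5.3); n=np.array([-np.sin(d),np.cos(d),0])
c=np.array([561.5,-78,52]); w=np.array([np.cos(d),np.sin(d),0])   # inner panel face, centre
def f(): print(robot.current_ee_pos().round(1),robot.current_contact_force().round(2),round(robot.current_time(),2))
s=c+6*w
robot.line_to(s-n*35+[0,0,70],[pi,0,pi/2+d]); robot.line_to(s-n*35,velocity=120); f()
print(robot.line_to(s-n*4,velocity=50,threshold=1.0)); f()
for L in(15,40,70): robot.line_to(s+n*L-n*9.5,velocity=60); f()
book("side")
e=robot.current_ee_pos(); robot.line_to([e[0],e[1]+45,52],[pi,0,pi/2-0.005],velocity=50); f()
p=book("side"); 
cv2.imwrite("pics/c.png",cv2.resize(p[130:280,230:430,::-1],None,fx=3,fy=3))
```

```text
[ 564.7 -113.6   52.5] [ 0.51  0.   -0.29] 9.57
True
[ 564.8 -110.1   52.4] [-0.51  0.7  -0.49] 9.83
[568.1 -72.8  52. ] [-0.2   0.09 -0.1 ] 10.62
[570.3 -47.7  52. ] [0.62 0.08 0.48] 11.18
[573.1 -17.7  52. ] [-0.09 -0.81  0.1 ] 11.83
side base 785 (array([564.7, -63.7]), array([117.3,  97.3]), 82.48)
 carton 430 (array([565.5, 108.7]), array([111.4,  62. ]), 0.07) [509.8  77.7  80.2]
[573.2  27.5  52. ] [-0.33 -0.27  0.04] 12.94
side base 798 (array([566.8, -20.1]), array([ 96.4, 118.6]), 1.02)
 panel 39 [570.5  37.3  48.5] (array([580.1,  37.3]), array([ 4.5, 61.1]), 89.49) slope -1.24 x [551.6 609.8]
```

View pics/c.png

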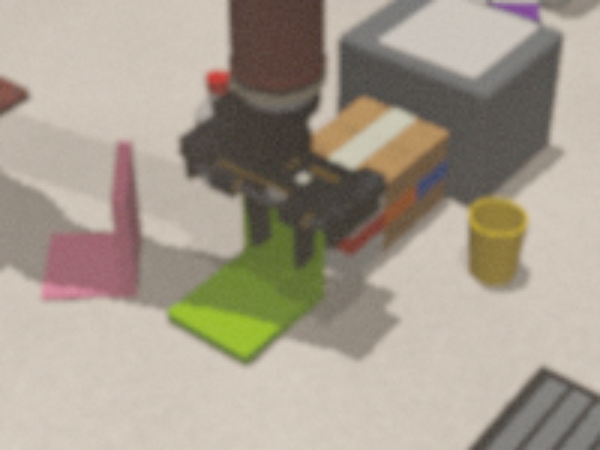

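The bookend is upright, square, and being pushed by both fingers at (260,240)/(303,245). About 33 mm of gap remains to the carton, and the centring is within about 2 mm.

Run:
```python
from h import *
def F(k=12):
    a=[]
    for _ in range(k): a.append(robot.current_contact_force()); robot.pause(0.02)
    return np.mean(a,0).round(2)
e=robot.current_ee_pos()
robot.line_to([e[0],e[1]+26,52],velocity=50); print(robot.current_ee_pos().round(1),F())
p=book("side"); 
# gap at low height: lime outer right edge vs carton front lower edge
cv2.imwrite("pics/d.png",cv2.resize(p[150:250,270:400,::-1],None,fx=6,fy=6,interpolation=cv2.INTER_CUBIC)); print(robot.current_time())
```

```text
[573.2  53.9  52. ] [ 0.04 -0.05  0.09]
side base 754 (array([567.1,   6.2]), array([ 94.6, 118.6]), 0.73)
 panel 33 [563.5  64.5  51. ] (array([563. ,  64.5]), array([22.4,  4.9]), 4.65) slope -0.35 x [552.6 574.1]
 carton 44 (array([545.5,  63.8]), array([15.7, 46.4]), 5.69) [535.5  40.5  80. ]
13.9167
```

View pics/d.png

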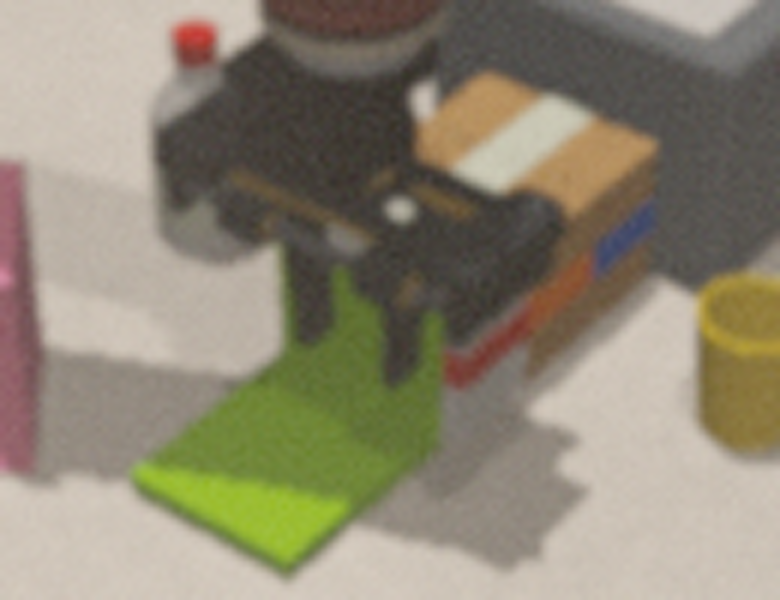

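The bookend heel is about 8 mm from the face (side camera), and the red band shows just right of the panel at (485,350). I'll creep in now, tracking the carton's image shift and the force.

```bash
cat > creep.py <<'E'
from h import *
def F(k=10):
    a=[]
    for _ in range(k): a.append(robot.current_contact_force()); robot.pause(0.02)
    return np.mean(a,0)
def img(k=3):
    return np.mean([cv2.cvtColor(robot.get_image("side")[0],cv2.COLOR_RGB2GRAY).astype(np.float32) for _ in range(k)],0)
def shift(a,b,r): # subpixel shift of a patch
    a,b=[i[r[0]:r[1],r[2]:r[3]].astype(np.float32) for i in(a,b)]
    w=cv2.createHanningWindow(a.shape[::-1],cv2.CV_32F); return np.round(cv2.phaseCorrelate(a,b,w)[0],2)
E
python3 - <<'E'
from creep import *
e=robot.current_ee_pos(); x=e[0]; y=e[1]
I0=img(4); np.save("pics/I0.npy",I0)
for dy in(4,6,7,8,9,10):
    hit=robot.line_to([x,y+dy,52],velocity=15,threshold=4)
    f=F(); I=img()
    print(dy,hit,robot.current_ee_pos()[1].round(2),f.round(2),"book",shift(I0,I,(215,250,290,345)),"carton",shift(I0,I,(180,222,344,382)))
    if hit or abs(f[1])>3: break
book("side"); print(robot.current_time())
E
```

```text
4 False 57.07 [ 0.06 -3.14  0.1 ] book [ 0.02 -0.64] carton [0.38 0.11]
side base 744 (array([568.8,   8.9]), array([120.5,  96.5]), 87.86)
 panel 34 [570.9  66.5  49.8] (array([580.6,  66.6]), array([ 7. , 58.7]), 87.23) slope -1.05 x [552.2 609.8]
 carton 72 (array([568.2,  56.5]), array([44.5, 88. ]), 66.42) [534.6  41.8  80.3]
14.9
```

Run:
```python
from creep import *
I0=np.load("pics/I0.npy"); x=573.2; y=53.9
print(F().round(2))
for dy in(5,6,7):
    hit=robot.line_to([x,y+dy,52],velocity=15,threshold=6)
    f=F(); I=img(4)
    print(dy,hit,robot.current_ee_pos()[1].round(2),f.round(2),robot.current_torque().round(2),"book",shift(I0,I,(215,250,290,345)),"red/carton",shift(I0,I,(180,222,344,382)),"back",shift(I0,I,(160,195,350,385)))
    if hit or abs(f[1])>5: break
p=book("side"); print(robot.current_time())
cv2.imwrite("pics/e.png",cv2.resize(p[150:250,270:400,::-1],None,fx=6,fy=6,interpolation=cv2.INTER_CUBIC))
```

```text
[ 0.28 -3.56 -0.11]
5 False 59.3 [ 0.15 -1.81 -0.93] [-0.19 -0.07 -0.01] book [ 0.61 -0.7 ] red/carton [0.39 0.05] back [ 0.88 -0.54]
6 False 59.74 [-0.67 -2.91  0.35] [-0.73  0.08  0.06] book [ 0.8 -0.9] red/carton [ 0.46 -0.02] back [ 0.78 -0.48]
7 False 60.93 [-0.2  -3.42  0.29] [-0.69 -0.08  0.02] book [ 0.76 -1.16] red/carton [ 0.29 -0.21] back [ 0.93 -0.68]
side base 722 (array([567.6,  13.1]), array([119.,  95.]), 88.54)
 panel 47 [569.8  70.7  49.4] (array([579.8,  71. ]), array([ 7.1, 59.9]), 89.43) slope 0.71 x [552.2 609.7]
 carton 64 (array([577.7,  54.6]), array([25.8, 69.2]), 82.48) [542.1  45.4  80.2]
16.975
```

View pics/e.png

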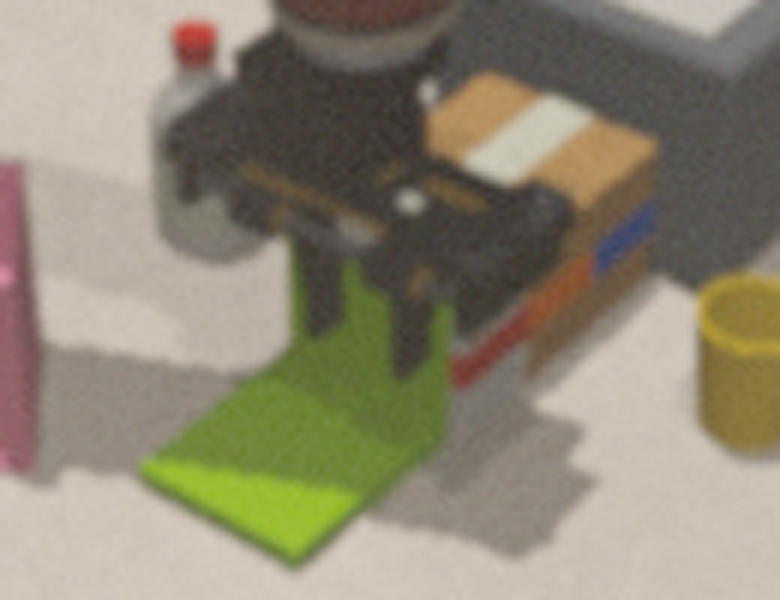

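The panel's right edge is now at (445,370), almost at the face. The red/orange boundary at (527,325) hasn't moved, so the roughly 3 N is the bookend's own friction. I'll continue in 1 mm steps, watching only carton patches clear of the gripper.

Run:
```python
from creep import *
I0=np.load("pics/I0.npy"); x=573.2; y0=61.0; f0=None
for dy in(0,1,2,3,4):
    if dy: robot.line_to([x,y0+dy,52],velocity=10,threshold=8)
    f=F(20); I=img(4)
    print(dy,robot.current_ee_pos()[1].round(2),f.round(2),"carton side",shift(I0,I,(182,214,352,384)),"ctrl cup",shift(I0,I,(192,228,384,412)))
    if abs(f[1])>4.6: break
book("side"); print(robot.current_time())
```

```text
0 60.93 [ 0.12 -3.38 -0.21] carton side [ 0.33 -0.18] ctrl cup [ 0.03 -0.1 ]
1 62.15 [ 0.1  -2.73  0.18] carton side [ 0.29 -0.28] ctrl cup [0.2  0.16]
2 62.91 [-0.19 -3.58  0.83] carton side [ 0.45 -0.22] ctrl cup [0.13 0.03]
3 63.83 [ 0.02 -4.99  1.02] carton side [ 0.15 -0.22] ctrl cup [ 0.07 -0.12]
side base 757 (array([567.8,  16. ]), array([ 97.3, 119.9]), 0.32)
 panel 40 [570.8  73.5  53.6] (array([581.6,  72.4]), array([ 6.1, 59. ]), 87.09) slope 0.0 x [553.2 611.1]
 carton 79 (array([572.2,  75.2]), array([76.2, 51.1]), 0.18) [534.1  49.5  80.3]
19.9167
```

The force rose from about 3.4 to 5.0 N at TCP y = 63.8 (predicted contact at 63). I'll back off and check from both cameras.

Run:
```python
from creep import *
e=robot.current_ee_pos()
robot.line_to([e[0],20,52],velocity=80); robot.line_to([e[0],15,200],velocity=150); robot.line_to([e[0],-230,260],velocity=200)
robot.pause(.3)
I0=np.load("pics/I0.npy"); I=img(4); print("carton",shift(I0,I,(182,214,352,384)))
p=book("side"); t=book("top")
for n in("side","top"):
    q,P=cloud(n); r=P[lime(q)&(P[...,2]>88)&(P[...,2]<102)]; print(n,"panel top",len(r),r.mean(0).round(1),rect(r) if len(r)>5 else '')
cv2.imwrite("pics/f.png",np.hstack([cv2.resize(i[:,:,::-1],None,fx=6,fy=6,interpolation=cv2.INTER_CUBIC) for i in(p[160:250,290:355],t[150:240,275:340])]))
print(robot.current_time())
```

```text
carton [ 0.16 -0.17]
side base 860 (array([567.2,  16.5]), array([118.4,  95. ]), 89.58)
 panel 22 [579.1  73.5  60.1] (array([570.1,  73.6]), array([ 6.3, 85.2]), 89.75) slope -1.1 x [528.8 612. ]
 carton 489 (array([565.2, 105.4]), array([ 68.2, 112.8]), 89.92) [508.9  71.2  80.1]
top base 1229 (array([561.3,  18.5]), array([111.7,  92.1]), 89.66)
 panel 31 [557.9  75.5  64.8] (array([557.8,  75.5]), array([ 0.3, 84.6]), 89.63) slope -0.35 x [516.5 599.4]
 carton 860 (array([562.8, 109.1]), array([ 58.8, 109.5]), 89.86) [508.   79.6  80.6]
side panel top 31 [568.6  73.3  90.8] (array([565.1,  73.7]), array([86.2,  4.6]), 0.25)
top panel top 34 [558.7  77.2  96.7] (array([558.7,  77.2]), array([ 0.3, 90.9]), 89.68)
23.8583
```

View pics/f.png

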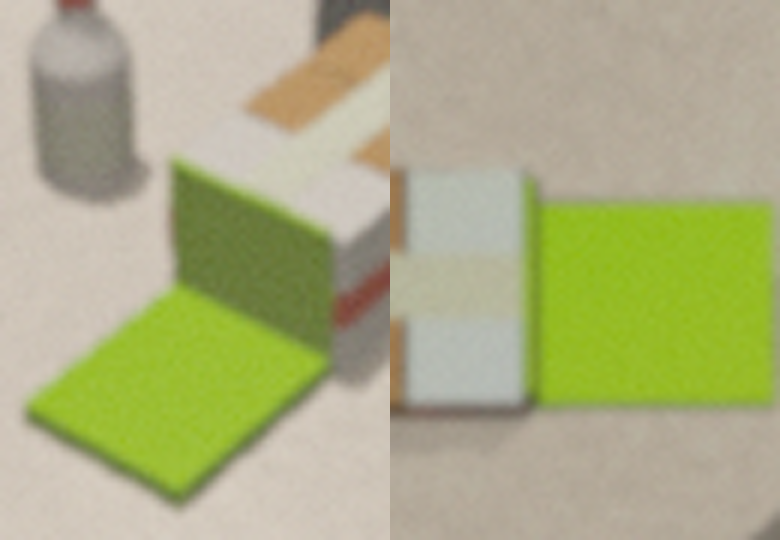

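Both views show the panel (left picture, 170–330 / 160–240; right picture, column 530) flush on the white carton's face. There's no visible gap, the bookend is square and centred within about 3 mm, and the carton face hasn't moved (y 79.6 against 79.8 before).

Run:
```python
from bench import robot
print(robot.current_contact_force().round(2)); robot.close_job()
```

```text
[-0.25 -0.13 -0.07]
the job is handed in; nothing more can be done
```

The bookend stands upright with its panel against the white end carton, and the job is handed in at about 24 s of the 67 s allowed. I tipped it over its heel with the partly opened fingers and never gripped it. I then pushed its panel along the bench and crept the last millimetres until the force rose from about 3.4 N to 5.0 N.

- **Fit:** the last top view shows no visible gap. The panel's outer face measured y ≈ 80.5 mm and the carton face y ≈ 79.6 mm, so they agree within measurement error. The bookend is square to within about 0.5°; one rougher fit, from few points, read about 1°.
- **Centring:** it is within about 2–3 mm of the carton's centre. The two cameras disagree on the sign (side +2 mm, top −2 to −4 mm).
- **Cartons:** the end carton's face read 79.6 mm against 79.8 mm before, so it did not measurably move. The carton image patch shifted only about 0.2 px.
- **Other items:** the pink look-alike, cup and bottle showed no change in the pictures I viewed after the tip-over. I did not measure their positions again at the end.
- **Camera disagreement:** side and top differ by about 5 mm in absolute position, as they did throughout. I relied on differences within one view and on the contact force.

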